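# Close the snap-lock transit case

## Robot

A 7-joint arm with a two-finger parallel gripper is mounted at the origin on the work surface. World frame = base frame: x ahead of the robot, y to its left, z up, the work surface at z = 0. Lengths are in mm, angles in rad, forces in N, time in s.
With the tool pointing down it reaches from about 400 to 850 mm from the base axis. Payload 4.5 kg.
Tool frame: the origin (TCP) lies on the centre line of the jaws, within the pads' length; the fingertips stand 22 mm ahead of it and the grasp point (between the pads) lies 3 mm ahead of it; z points along the fingers, y is the direction in which the jaws open and shut (so a half turn about z gives the same grasp; the last joint's range is limited). The gripper opens to 88 mm and grips with 3 to 60 N. Pads are 18 mm wide; open, the fingers measure 123 mm over their backs; the gripper's body (75 mm by 187 mm) begins 45 mm behind the grasp point.
Start: joints at [-1.291, 0.689, -0.195, 1.565, 0.157, 0.902, -0.215], TCP at [152.061, 606.242, 260.743] pointing down, gripper open.
Joint ranges: [-3.01, 3.01], [-0.46, 2.08], [-1.47, 1.51], [0.13, 2.56], [-1, 4.14], [0.04, 2.09], [-2.66, 2.66]. Speed limits (rad/s): [2.57, 2.57, 3.14, 3.14, 3.14, 3.14, 3.14].

## Interface

Orientations are given as a unit quaternion [w, x, y, z].
In Python, from cell import read_state, snapshot, sign_off gives the robot as it stands.
- The arm moves only by the tool apply_moves, never from a script. Its argument "commands" is a list of rows, each an object of numbers: "wx", "wy", "wz": the turn, a rotation vector about the tool's x, y, z in degrees; "x", "y", "z": the shift along the tool's x, y, z in cm; "grip": the finger opening in cm, from 0 to 8.81. A call has 1 to 8 rows; each row shifts and turns the commanded pose from where the row before left it, along the tool's axes as they then stand; what a row does not reach is not made up. A row lasts 1/10 s, in which the tool goes at most 50 mm and 8.59 degrees, less where a joint would pass 70% of its speed; a pose out of reach is approached as far as the arm can. A call with a gripper value outside its range is refused whole. The fingers move at their own pace and stop on an object; "newtons" is the grip in N (left out, the last holds). Time passes only in rows, so rows that do not move let the fingers close. It gives the time, the measured TCP pose, the force and the opening at its end, in the units of the state.
- read_state(): the state, without advancing time (a new reading comes with each control period).
- snapshot(name): name is "scene" or "top" or "wrist"; returns a dict with "color" (400x640x3 uint8, red, green, blue), "range_z" (400x640 float32, mm along the optical axis (not along the pixel's ray), 0 where there is no reading), "K" (3x3 intrinsics, pixels), "dist_coeffs" ([k1, k2, p1, p2, k3] as OpenCV has them; the pictures are not rectified), "pose" (4x4, takes a point from camera to world coordinates). Camera axes: x right, y down, z forward; pixel columns grow to the right and rows downward; lengths in mm; the calibration is good to about 2 mm. A picture is of the moment at which its call begins.
- sign_off(): hands the job in, once; it reports no verdict.
The state is a dict: "time_s": time; "qpos": joint angles; "joint_vel": joint speeds; "joint_torque": joint torques, N m; "tool_pos": TCP position; "tool_rot": TCP orientation; "force": force on the tool from outside, world axes, zero at the start; "torque": the same for the moment, N m; "opening": finger opening in mm.
Only numpy, scipy, OpenCV 4.12 (cv2) and the standard library are available. Lean on these libraries where they do the work, as an engineer would, in place of code of your own. Each camera call takes 0.05 s, during which the arm holds its last target. There are 200 camera calls.

## Task

Close the handset's transit case for dispatch: draw its lid out of the letter tray by the end that sticks out, leave it lying flat on the counter wholly clear of the tray and let go, then take it again by its rib handle and lay it flat into the recess of the case. Let go of it and flip all four side clips down flat over the lid. Do not drop the lid, and leave everything else on the counter where it is.

Things in the scene. Friction and masses are not known exactly. Their poses are not given: they have to be found in the camera images.
- lid_slab (a point): the case's loose lid, grey, about 150 g: a slab 130 (its x) x 66 (y) x 12 mm (z) with a rib handle on top, the same either way round. The point is the slab's centre, 6 mm above its underside. It starts flat on the counter, right way up, mostly inside the letter tray, its -x end sticking out of the mouth by 35 to 45 mm, the rib under the tray's roof.
- lid_rib (a point): centre of the lid's rib handle, a plain bar standing in the middle of the slab's upper face: 36 long (lid's x), 14 wide (lid's y), 22 mm high (the four dark squares on the slab are flat pads where the clips land). The point is 23 mm above the lid's underside, 11 mm above the slab's upper face.
- case: the open transit case, grey, fixed to the counter, 150 (its x) x 86 (y) x 55 mm high, walls 7 mm thick; origin at the centre of its underside. On each long side two black clips are hinged, at x = +42 and -42 mm: plates 26 wide (x), 30 long from hinge line to free edge, 5 mm thick. Standing open they are clear of the recess.
- recess (a point): centre of the case's recess at the height of its ledge, 45 mm above the counter. The recess, 136 (case's x) x 72 mm (y) and 10 mm deep within the walls, takes the lid with 3 mm play all round, long side along the case's x. The seated lid's slab centre is 6 mm above this point, its upper face 12 mm above (2 mm above the walls).
- tray: the letter tray holding the lid, fixed: grey sides, clear flat roof, no floor, 210 deep (its x) x 142 (y) x 50 mm high, inside 130 wide and 45 high; a flat parcel on the rear of its roof, up to 75 mm high, begins 135 mm behind the mouth. Origin on the counter at the middle of the open mouth; +x points into the tray: the lid is drawn out along -x.
- clip_1 (a joint): angle of the clip on the case's +y side at x = +42 mm, hinge line along the case's x at y = +45, z = 61.5 mm. 0 = shut: level, 59 to 64 mm above the counter, over the lid's edge, free edge 15 mm from the case's middle; grows up and outward; 1.57 = upright; 1.6 to 2.0 at the start; stop at 2.1. Down = below 0.15. Stiff hinge (1 N at the free edge), stays where left: push it inward, press it flat.
- clip_2 (a joint): angle of the clip on the case's +y side at x = -42 mm, hinge line along the case's x at y = +45, z = 61.5 mm. 0 = shut: level, 59 to 64 mm above the counter, over the lid's edge, free edge 15 mm from the case's middle; grows up and outward; 1.57 = upright; 1.6 to 2.0 at the start; stop at 2.1. Down = below 0.15. Stiff hinge (1 N at the free edge), stays where left: push it inward, press it flat.
- clip_3 (a joint): angle of the clip on the case's -y side at x = +42 mm, hinge line along the case's x at y = -45, z = 61.5 mm. 0 = shut: level, 59 to 64 mm above the counter, over the lid's edge, free edge 15 mm from the case's middle; grows up and outward; 1.57 = upright; 1.6 to 2.0 at the start; stop at 2.1. Down = below 0.15. Stiff hinge (1 N at the free edge), stays where left: push it inward, press it flat.
- clip_4 (a joint): angle of the clip on the case's -y side at x = -42 mm, hinge line along the case's x at y = -45, z = 61.5 mm. 0 = shut: level, 59 to 64 mm above the counter, over the lid's edge, free edge 15 mm from the case's middle; grows up and outward; 1.57 = upright; 1.6 to 2.0 at the start; stop at 2.1. Down = below 0.15. Stiff hinge (1 N at the free edge), stays where left: push it inward, press it flat.
- scanner_c (a point): bystander to leave alone: small upright code scanner on a foot, grey and black, 65 x 45 x 80 mm; the point is its centre, 40 mm above the counter
- tape_c (a point): bystander to leave alone: roll of brown tape lying flat, 66 mm across, 24 mm high; the point is its centre, 12 mm above the counter
- labels_c (a point): bystander to leave alone: roll of white labels standing on its flat end, 56 mm across, 40 mm high, a little way beyond the case; the point is its centre, 20 mm above the counter
- carton_a_c (a point): bystander to leave alone: brown carton 130 x 100 x 70 mm; the point is its centre, 35 mm above the counter
- carton_b_c (a point): bystander to leave alone: brown carton 110 x 80 x 60 mm; the point is its centre, 30 mm above the counter
- printer_c (a point): bystander to leave alone: black pocket printer with an orange band, 115 x 87 x 46 mm; the point is its centre, 22 mm above the counter
- phone_c (a point): bystander to leave alone: black phone lying flat, 150 x 72 x 9 mm; the point is its centre, 5 mm above the counter
Things that resemble listed ones, but are neither listed nor needed, are in the scene too. What is shaped like the case but pink, purple or red is not meant.

How it is judged (in metres and radians):
On the way, in this order (a step that is already met when the one before it is completed fails the run):
1. the lid lies flat on the counter wholly in front of the tray's mouth, let go (x of lid_slab in the frame of tray below -0.062 m and height (world z) of lid_slab below 0.012 m and angle between lid_slab's own z axis and vertical below 0.08 rad and contact force between the fingers and lid below 0.2 N), for 0.2 s.
2. the lid lies flat in the case's recess, on its ledge, let go, the clips not yet down (z of lid_slab in the frame of case between 0.047 and 0.0545 m and horizontal distance between lid_slab and case below 0.006 m and angle between lid_slab's own z axis and vertical below 0.05 rad and contact force between the fingers and lid below 0.2 N and value of joint each of clip_1, clip_2, clip_3, clip_4 above 0.15 rad), for 0.2 s.
At the end, for the whole second after the job is handed in: the lid lies in the case's recess (centre within 6 mm of the case's, within 3.5 mm of its seated height, tilted under 0.05 rad), at rest, and all four clips are down (each under 0.15 rad) (z of lid_slab in the frame of case between 0.047 and 0.0545 m and horizontal distance between lid_slab and case below 0.006 m and angle between lid_slab's own z axis and vertical below 0.05 rad and value of joint each of clip_1, clip_2, clip_3, clip_4 below 0.15 rad and linear speed of lid below 0.02 m/s); the robot touches nothing.
It fails at once if the lid is dropped or thrown (faster than 0.5 m/s while no finger touches it) (linear speed of lid above 0.5 m/s and contact force between the fingers and lid below 0.1 N).
It fails at once if a bystander is moved more than 30 mm (distance of any of scanner_c, tape_c, labels_c, carton_a_c, carton_b_c, printer_c, phone_c from where it was at the start of the episode above 0.03 m).
It also fails if it takes over 69 s, if anything falls off the work surface, if the arm or the gripper's body presses on something with over 40 N, if the wrist force passes 120 N, or if a joint passes its speed limit or range.

## Working session

There is one attempt and no reset: what is moved stays moved. The work goes in short steps, Python scripts to look and compute and a tool call to move; the robot and the scene stay as the last step left them, time stands still between calls to the robot, and variables do not carry over. Pictures are saved under pics/ and viewed, about 8 in all and at most 12, crops included, and the job is handed in when it is done.

Besides the shell and the picture viewer there is one more tool, called after "Emit:" as name(argument=value, ...) on one line, values as JSON. apply_moves: Moves the arm, as the interface text tells. Its arguments: {"type":"object","properties":{"commands":{"type":"array"},"newtons":{"type":"number"}},"required":["commands"]}

```bash
mkdir -p pics; ls
python3 - <<'E'
from cell import *
import cv2,numpy as np
for n in("scene","top"):
    s=snapshot(n); np.savez(f"pics/{n}0.npz",**s); cv2.imwrite(f"pics/{n}0.png",s["color"][:,:,::-1]); print(n,s["K"],s["dist_coeffs"],s["pose"].round(3))
print(read_state())
E
```

```text
pics
scene [[453.69912184   0.         318.66877376]
 [  0.         453.69912184 202.50899323]
 [  0.           0.           1.        ]] [-0.07463928  0.          0.          0.          0.        ] [[-6.270000e-01  6.060000e-01 -4.900000e-01  1.241915e+03]
 [ 7.790000e-01  4.820000e-01 -4.010000e-01  4.995310e+02]
 [-7.000000e-03 -6.330000e-01 -7.740000e-01  1.088952e+03]
 [ 0.000000e+00  0.000000e+00  0.000000e+00  1.000000e+00]]
top [[498.20818993   0.         310.12998732]
 [  0.         498.20818993 211.45322488]
 [  0.           0.           1.        ]] [0.01492077 0.         0.         0.         0.        ] [[-8.300000e-02 -9.750000e-01  2.080000e-01  2.555430e+02]
 [-9.970000e-01  8.200000e-02 -1.400000e-02 -1.347600e+01]
 [-4.000000e-03 -2.090000e-01 -9.780000e-01  1.562475e+03]
 [ 0.000000e+00  0.000000e+00  0.000000e+00  1.000000e+00]]
{'time_s': 0.1, 'qpos': array([-1.29117479,  0.68990084, -0.19451485,  1.56619968,  0.15733848,
        0.90248119, -0.21513269]), 'joint_vel': array([ 5.61576535e-05, -2.18714948e-03, -5.02618883e-04, -1.89048282e-03,
        2.44273252e-03, -3.75867393e-04,  1.65364225e-04]), 'joint_torque': array([-3.09796626e-03, -5.28494239e+01, -1.27163362e+00, -1.53835112e+01,
       -5.25878894e-02,  1.94666318e-03,  3.15281557e-05]), 'tool_pos': array([152.02202414, 605.70881802, 260.00036516]), 'tool_rot': array([-2.52966273e-05,  1.22572467e-01,  9.92459246e-01, -7.97156705e-04]), 'force': array([ 0.06112804, -0.96451895,  0.34914132]), 'torque': array([-0.02998304, -0.00626088,  0.03022017]), 'opening': 87.83885916814039}
```

View pics/top0.png

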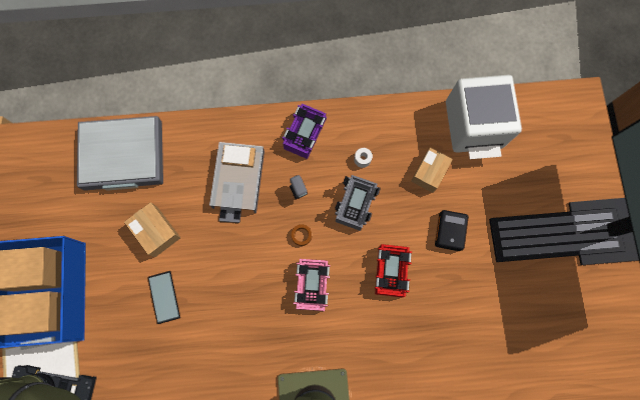

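View pics/scene0.png

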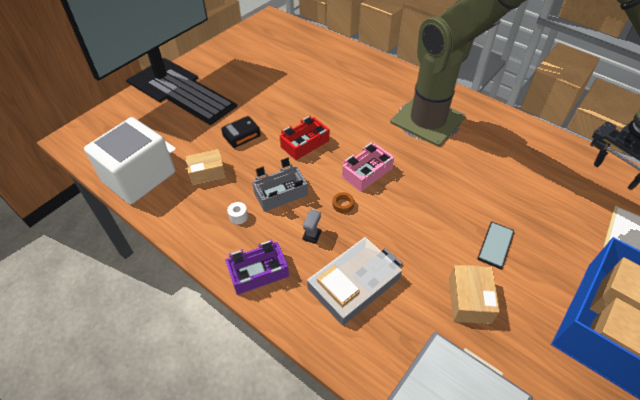

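Top view: tray centred near (237,180), its mouth low near (230,210) with the lid end sticking out. Grey case at (357,203), scanner (298,186), tape (300,236), labels (363,156). Next I measure these.

```bash
cat > h.py <<'E'
import cv2,numpy as np
from scipy.spatial.transform import Rotation as R
from cell import *
def load(f): return dict(np.load(f))
def shot(n,f):
    s=snapshot(n); np.savez(f"pics/{f}.npz",**s); cv2.imwrite(f"pics/{f}.png",s["color"][:,:,::-1]); return s
def dirs(s,uv):
    p=cv2.undistortPoints(np.float64(uv).reshape(-1,1,2),s["K"],s["dist_coeffs"]).reshape(-1,2)
    return np.c_[p,np.ones(len(p))]
def ray(s,uv,z):
    d=dirs(s,uv)@s["pose"][:3,:3].T; o=fix(s)
    return o+d*((z-o[2])/d[:,2])[:,None]
def fix(s):
    return s["pose"][:3,3]
def cloud(s):
    h,w=s["range_z"].shape; v,u=np.mgrid[:h,:w]
    d=dirs(s,np.c_[u.ravel(),v.ravel()])*s["range_z"].reshape(-1,1)
    return (d@s["pose"][:3,:3].T+s["pose"][:3,3]).reshape(h,w,3)
def tool():
    st=read_state(); q=st["tool_rot"]; return st,R.from_quat(np.r_[q[1:],q[0]])
def rect(xy):
    r=cv2.minAreaRect(np.float32(xy)); b=cv2.boxPoints(r); return r,b
E
python3 - <<'E'
from h import *
s=load("pics/top0.npz"); P=cloud(s)
def info(n,u0,u1,v0,v1,zs):
    p=P[v0:v1,u0:u1].reshape(-1,3)
    print(n,"zhist",np.histogram(p[:,2],bins=[-10,5,15,25,35,43,48,53,58,63,75,90,110,150])[0])
    for a,b in zs:
        q=p[(p[:,2]>a)&(p[:,2]<b)]
        if len(q)>4:
            r,bx=rect(q[:,:2]); print((a,b),len(q),"c",np.round(r[0],1),"size",np.round(r[1],1),"ang",round(r[2],1), "box",bx.round().tolist())
info("table",170,200,200,240,[])
info("case",328,385,168,236,[(51,58),(20,110),(65,110)])
info("tray",200,268,138,226,[(46,56),(8,16),(5,110),(-5,5)])
info("scanner",285,312,172,204,[(10,110)])
info("tape",285,315,222,250,[(8,40)])
info("labels",350,378,145,170,[(8,60)])
E
python3 - <<'E'
import cv2
a=cv2.imread("pics/top0.png")
c=cv2.resize(a[130:250,190:390],None,fx=4,fy=4,interpolation=cv2.INTER_CUBIC); cv2.imwrite("pics/c1.png",c)
E
```

```text
table zhist [1017   98   11    9    8    4    6    9    3   26    4    0    0]
case zhist [2117  330  427   82  120  183  155  173   68   70   93   30    0]
(51, 58) 245 c [ 598.7 -182.9] size [ 94.3 149.6] ang 65.3 box [[511.0, -194.0], [647.0, -257.0], [686.0, -171.0], [550.0, -109.0]]
(20, 110) 1217 c [ 599.8 -181. ] size [114.1 153.7] ang 66.0 box [[506.0, -202.0], [647.0, -264.0], [693.0, -160.0], [553.0, -98.0]]
(65, 110) 176 c [ 598.7 -180.5] size [114.1 121.1] ang 66.0 box [[520.0, -208.0], [631.0, -257.0], [677.0, -153.0], [567.0, -104.0]]
tray zhist [2442  472   97   28   71  612 1144  451   45  437  156    0    0]
(46, 56) 1873 c [714.3 186.2] size [142.8 211. ] ang 79.1 box [[597.0, 136.0], [804.0, 96.0], [831.0, 236.0], [624.0, 276.0]]
(8, 16) 263 c [712.  205.8] size [210.1 282.3] ang 86.5 box [[565.0, 110.0], [846.0, 92.0], [859.0, 302.0], [578.0, 319.0]]
(5, 110) 3513 c [709.4 205.1] size [221.  295.5] ang 86.2 box [[555.0, 104.0], [850.0, 85.0], [864.0, 306.0], [569.0, 325.0]]
(-5, 5) 2232 c [711.5 206. ] size [222.6 297.9] ang 86.3 box [[556.0, 105.0], [853.0, 85.0], [867.0, 307.0], [570.0, 327.0]]
scanner zhist [526  81   7   0   0   0   0   0   0  34 212   0   0]
(10, 110) 278 c [663.3   1. ] size [85.4 42.4] ang 21.6 box [[616.0, 5.0], [631.0, -34.0], [711.0, -3.0], [695.0, 36.0]]
tape zhist [568  74 121  69   1   0   0   0   0   0   0   0   0]
(8, 40) 209 c [512.6  -1.4] size [63.6 81.4] ang 80.1 box [[467.0, -26.0], [547.0, -40.0], [558.0, 23.0], [478.0, 37.0]]
labels zhist [401  57  21  40 146  30   0   0   0   0   0   0   0]
(8, 60) 257 c [ 748.3 -225.5] size [72.5 75.4] ang 79.3 box [[705.0, -254.0], [779.0, -268.0], [792.0, -197.0], [718.0, -183.0]]
```

View pics/c1.png

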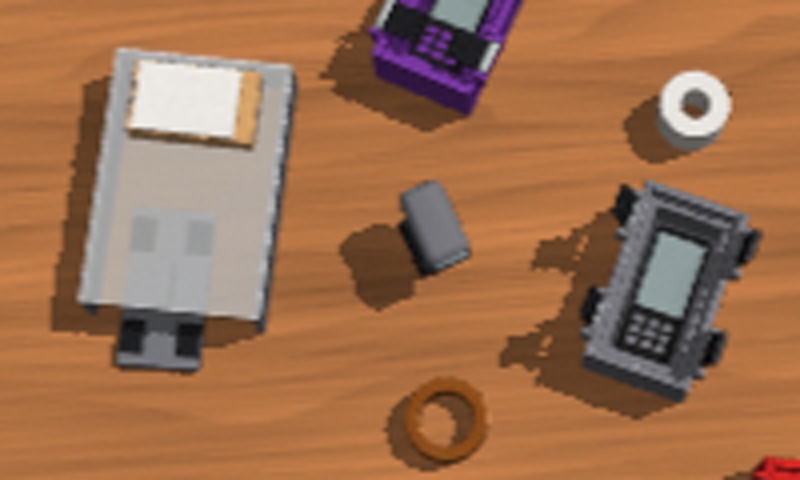

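The crop shows the lid end at about (115–200, 367) in crop pixels. The tray mouth is near world (611,206) with +x at about −11°. The case is near (599,−182) with its x at about −25°. Both sizes match the ones given (143×211, 94×150), so I move above the mouth.

Emit:
apply_moves(commands=[{"x":-3.1,"y":-1.8,"z":0.4,"wz":-1.6},{"x":-3.1,"y":-1.8,"z":0.4,"wz":-1.6},{"x":-3.1,"y":-1.8,"z":0.4},{"x":-3.1,"y":-1.8,"z":0.4},{"x":-3.1,"y":-1.8,"z":0.4},{"x":-3.1,"y":-1.8,"z":0.4},{"x":-3.1,"y":-1.8,"z":0.4},{"x":-3.1,"y":-1.8,"z":0.4}])

```text
invalid input at $.commands[0]: expected keys wx, wy, wz, x, y, z, grip
```

Emit:
apply_moves(commands=[{"x":-3.1,"y":-1.8,"z":0.4},{"x":-3.1,"y":-1.8,"z":0.4},{"x":-3.1,"y":-1.8,"z":0.4},{"x":-3.1,"y":-1.8,"z":0.4},{"x":-3.1,"y":-1.8,"z":0.4},{"x":-3.1,"y":-1.8,"z":0.4},{"x":-3.1,"y":-1.8,"z":0.4},{"x":0}])

```text
invalid input at $.commands[0]: expected keys wx, wy, wz, x, y, z, grip
```

Run:
```python
from h import *
s=shot("wrist","w1"); st,Rt=tool(); print(st["time_s"],st["tool_pos"],Rt.as_matrix().round(3),s["pose"].round(3),s["K"][0,0],s["dist_coeffs"])
```

```text
0.15 [152.02148858 605.79915055 260.09580382] [[-0.97   0.243 -0.   ]
 [ 0.243  0.97  -0.001]
 [-0.    -0.001 -1.   ]] [[ 2.42000e-01  9.33000e-01  2.65000e-01  8.25770e+01]
 [ 9.70000e-01 -2.33000e-01 -6.80000e-02  6.23606e+02]
 [-1.00000e-03  2.73000e-01 -9.62000e-01  3.83553e+02]
 [ 0.00000e+00  0.00000e+00  0.00000e+00  1.00000e+00]] 299.0352054467417 [-0.04377909  0.          0.          0.          0.        ]
```

View pics/w1.png

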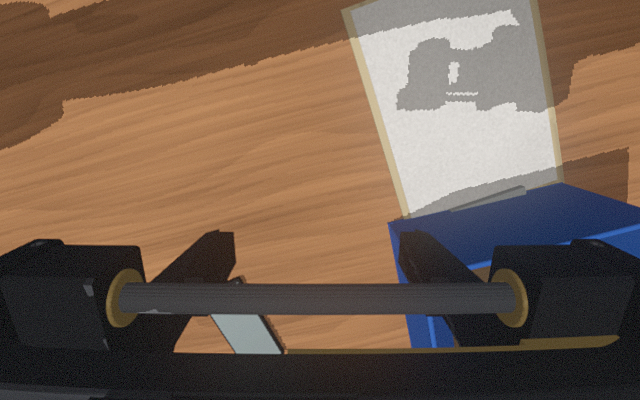

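Only the initial place shows here: the move was refused because every key is required. I resend it with all keys.

Emit:
apply_moves(commands=[{"wx":0,"wy":0,"wz":-1.6,"x":-3.1,"y":-1.8,"z":0.4,"grip":8.8},{"wx":0,"wy":0,"wz":-1.6,"x":-3.1,"y":-1.8,"z":0.4,"grip":8.8},{"wx":0,"wy":0,"wz":0,"x":-3.1,"y":-1.8,"z":0.4,"grip":8.8},{"wx":0,"wy":0,"wz":0,"x":-3.1,"y":-1.8,"z":0.4,"grip":8.8},{"wx":0,"wy":0,"wz":0,"x":-3.1,"y":-1.8,"z":0.4,"grip":8.8},{"wx":0,"wy":0,"wz":0,"x":-3.1,"y":-1.8,"z":0.4,"grip":8.8},{"wx":0,"wy":0,"wz":0,"x":-3.1,"y":-1.8,"z":0.4,"grip":8.8},{"wx":0,"wy":0,"wz":0,"x":-3.1,"y":-1.8,"z":0.4,"grip":8.8}])

```text
time_s: 0.95
tool_pos: [367.3, 414.6, 228.4]
tool_rot: [-0.0, 0.095, 0.995, -0.0]
force: [0.2, 0.2, 0.0]
opening: 87.8
```

Emit:
apply_moves(commands=[{"wx":0,"wy":0,"wz":0,"x":-3.1,"y":-1.8,"z":0.4,"grip":8.8},{"wx":0,"wy":0,"wz":0,"x":-3.1,"y":-1.8,"z":0.4,"grip":8.8},{"wx":0,"wy":0,"wz":0,"x":-3.1,"y":-1.8,"z":0.4,"grip":8.8},{"wx":0,"wy":0,"wz":0,"x":-3.1,"y":-1.8,"z":0.4,"grip":8.8},{"wx":0,"wy":0,"wz":0,"x":-3.1,"y":-1.8,"z":0.4,"grip":8.8},{"wx":0,"wy":0,"wz":0,"x":-3.1,"y":-1.8,"z":0.4,"grip":8.8},{"wx":0,"wy":0,"wz":0,"x":-3.1,"y":-1.8,"z":0.4,"grip":8.8},{"wx":0,"wy":0,"wz":0,"x":0,"y":0,"z":0,"grip":8.8}])

```text
time_s: 1.75
tool_pos: [560.0, 244.7, 199.6]
tool_rot: [0.001, 0.099, 0.995, -0.002]
force: [-0.2, -0.3, 0.1]
opening: 88.1
```

Run:
```python
from h import *
s=shot("wrist","w2"); st,Rt=tool(); print(st["time_s"],st["tool_pos"],Rt.as_matrix().round(3))
```

```text
1.8 [557.55812411 247.74805536 199.86636714] [[-0.981  0.194  0.   ]
 [ 0.194  0.981 -0.002]
 [-0.    -0.002 -1.   ]]
```

View pics/w2.png

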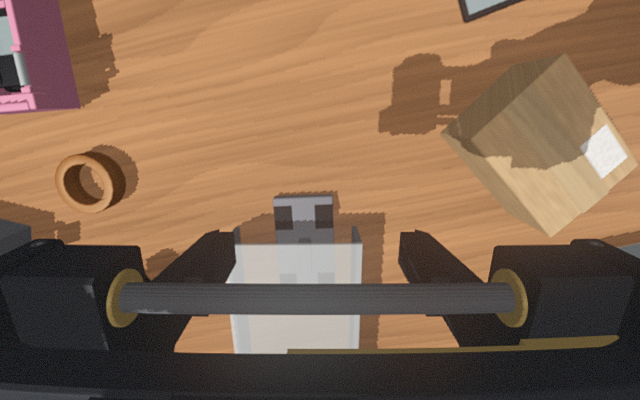

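The wrist view shows the lid end at columns 275–333, rows 195–243, with the roof edge at row 243. I measure its corners.

Run:
```python
from h import *
s=load("pics/w2.npz"); P=cloud(s); 
q=P[150:190,200:260].reshape(-1,3); print("table z",np.median(q[:,2]))
hsv=cv2.cvtColor(s["color"],cv2.COLOR_RGB2HSV)
g=((hsv[...,1]<60)).astype(np.uint8); g[:185]=0; g[240:]=0; g[:,:262]=0; g[:,345:]=0
for v in range(190,240,4):
    u=np.flatnonzero(g[v]); print(v,(u.min(),u.max()) if len(u) else None, np.round(np.median(P[v,285:325,2]),1), s["color"][v,300])
m=np.zeros_like(g); Z=P[...,2]; m[185:242,262:345]=((Z>7)&(Z<18))[185:242,262:345]; m&=g
q=P[m>0]; r,b=rect(q[:,:2]); print("slab",len(q),np.median(q[:,2]),r,b.round(1).tolist())
for u in (280,300,325): # front top edge
    print(u,[int(x) for x in s["color"][186:206,u].sum(1)])
# roof
zr=np.zeros_like(g); zr[225:275,228:368]=((Z>44)&(Z<56))[225:275,228:368]
q=P[zr>0]; r,b=rect(q[:,:2]); print("roof",len(q),np.median(q[:,2]),r,b.round(1).tolist())
for u in (240,260,345,355): print(u,ray(s,[[u,243]],50).round(1))
```

```text
table z -0.4717042304405652
190 None -0.3 [190 140  98]
194 None -0.6 [121  92  70]
198 (np.int64(274), np.int64(332)) 10.7 [143 137 141]
202 (np.int64(273), np.int64(332)) 11.4 [153 149 152]
206 (np.int64(274), np.int64(330)) 11.6 [149 148 150]
210 (np.int64(275), np.int64(332)) 11.6 [148 146 150]
214 (np.int64(275), np.int64(332)) 11.7 [154 149 151]
218 (np.int64(275), np.int64(332)) 11.7 [156 153 156]
222 (np.int64(277), np.int64(332)) 11.8 [103  99  99]
226 (np.int64(277), np.int64(330)) 11.6 [97 93 92]
230 (np.int64(276), np.int64(333)) 11.6 [103  96  98]
234 (np.int64(276), np.int64(333)) 11.6 [106 101 104]
238 (np.int64(276), np.int64(333)) 11.4 [94 91 92]
slab 2367 11.611429411543327 ((600.8684692382812, 220.73097229003906), (64.7094955444336, 50.72370147705078), 79.99847412109375) [[570.2999877929688, 193.3000030517578], [620.2000122070312, 184.5], [631.5, 248.1999969482422], [581.5, 257.0]]
280 [427, 434, 436, 432, 435, 429, 371, 288, 288, 269, 242, 261, 353, 447, 464, 466, 474, 468, 466, 441]
300 [440, 438, 450, 445, 428, 411, 320, 277, 283, 241, 245, 333, 421, 454, 464, 457, 454, 454, 454, 445]
325 [439, 434, 429, 411, 368, 284, 279, 292, 248, 260, 323, 406, 440, 451, 443, 445, 449, 448, 339, 212]
roof 3923 49.44598821717267 ((629.0354614257812, 207.988037109375), (135.32090759277344, 34.182533264160156), 79.07511138916016) [[599.4000244140625, 144.8000030517578], [633.0, 138.3000030517578], [658.5999755859375, 271.20001220703125], [625.0999755859375, 277.70001220703125]]
240 [[599.9 158.3  50. ]]
260 [[603.7 178.   50. ]]
345 [[620.2 261.2  50. ]]
355 [[622.2 271.   50. ]]
```

Slab: 64.7 mm wide (expected 66), top at 11.6 mm (expected 12), front edge midpoint (576,225), axis −10°. Protrusion is about 40 mm. I align over the grasp point 18 mm in from the end.

Emit:
apply_moves(commands=[{"wx":0,"wy":0,"wz":-1.2,"x":-2.0,"y":-0.95,"z":1.5,"grip":8.8},{"wx":0,"wy":0,"wz":0,"x":-2.0,"y":-0.95,"z":3.5,"grip":8.8},{"wx":0,"wy":0,"wz":0,"x":0,"y":0,"z":3,"grip":8.8},{"wx":0,"wy":0,"wz":0,"x":0,"y":0,"z":3,"grip":8.8},{"wx":0,"wy":0,"wz":0,"x":0,"y":0,"z":1,"grip":8.8},{"wx":0,"wy":0,"wz":0,"x":0,"y":0,"z":0,"grip":8.8},{"wx":0,"wy":0,"wz":0,"x":0,"y":0,"z":0,"grip":8.8}])

```text
time_s: 2.5
tool_pos: [591.9, 226.5, 81.9]
tool_rot: [0.001, 0.084, 0.996, 0.001]
force: [0.4, 0.3, 0.7]
opening: 88.0
```

Run:
```python
from h import *
st,Rt=tool(); print(st["time_s"],st["tool_pos"],Rt.as_matrix().round(4).tolist(),st["force"])
print("to go, tool mm",Rt.inv().apply(np.array([593.6,222.1,25.5])-st["tool_pos"]).round(1))
```

```text
2.5 [591.92312184 226.46281808  81.88240575] [[-0.9859, 0.1672, 0.0013], [0.1672, 0.9859, 0.0013], [-0.0011, 0.0015, -1.0]] [0.44473637 0.25004414 0.74833157]
to go, tool mm [-2.3 -4.1 56.4]
```

Emit:
apply_moves(commands=[{"wx":0,"wy":0,"wz":0,"x":-0.2,"y":-0.4,"z":1.5,"grip":8.8},{"wx":0,"wy":0,"wz":0,"x":0,"y":0,"z":2,"grip":8.8},{"wx":0,"wy":0,"wz":0,"x":0,"y":0,"z":1.5,"grip":8.8},{"wx":0,"wy":0,"wz":0,"x":0,"y":0,"z":0.5,"grip":8.8},{"wx":0,"wy":0,"wz":0,"x":0,"y":0,"z":0,"grip":8.8},{"wx":0,"wy":0,"wz":0,"x":0,"y":0,"z":0,"grip":8.8}])

```text
time_s: 3.1
tool_pos: [593.3, 221.3, 26.2]
tool_rot: [0.0, 0.084, 0.996, 0.0]
force: [-0.1, -0.4, 0.1]
opening: 88.1
```

Emit:
apply_moves(commands=[{"wx":0,"wy":0,"wz":0,"x":0,"y":0,"z":0,"grip":6.0},{"wx":0,"wy":0,"wz":0,"x":0,"y":0,"z":0,"grip":6.0},{"wx":0,"wy":0,"wz":0,"x":0,"y":0,"z":0,"grip":6.0},{"wx":0,"wy":0,"wz":0,"x":0,"y":0,"z":0,"grip":6.0},{"wx":0,"wy":0,"wz":0,"x":0,"y":0,"z":0,"grip":6.0}], newtons=15)

```text
time_s: 3.6
tool_pos: [593.2, 221.1, 26.2]
tool_rot: [0.0, 0.084, 0.996, 0.0]
force: [-0.3, 0.2, 3.6]
opening: 65.9
```

Emit:
apply_moves(commands=[{"wx":0,"wy":0,"wz":0,"x":0.8,"y":0,"z":0,"grip":6.0},{"wx":0,"wy":0,"wz":0,"x":1.5,"y":0,"z":0,"grip":6.0},{"wx":0,"wy":0,"wz":0,"x":1.8,"y":0,"z":0,"grip":6.0},{"wx":0,"wy":0,"wz":0,"x":1.8,"y":0,"z":0,"grip":6.0},{"wx":0,"wy":0,"wz":0,"x":1.8,"y":0,"z":0,"grip":6.0},{"wx":0,"wy":0,"wz":0,"x":1.8,"y":0,"z":0,"grip":6.0},{"wx":0,"wy":0,"wz":0,"x":1.5,"y":0,"z":0,"grip":6.0},{"wx":0,"wy":0,"wz":0,"x":0.8,"y":0,"z":0,"grip":6.0}])

```text
time_s: 4.4
tool_pos: [475.9, 241.4, 26.1]
tool_rot: [0.0, 0.084, 0.996, 0.0]
force: [3.2, -0.1, 1.8]
opening: 66.0
```

Emit:
apply_moves(commands=[{"wx":0,"wy":0,"wz":0,"x":0,"y":0,"z":0,"grip":6.0},{"wx":0,"wy":0,"wz":0,"x":0,"y":0,"z":0,"grip":6.0},{"wx":0,"wy":0,"wz":0,"x":0,"y":0,"z":0,"grip":8.8},{"wx":0,"wy":0,"wz":0,"x":0,"y":0,"z":0,"grip":8.8},{"wx":0,"wy":0,"wz":0,"x":0,"y":0,"z":0,"grip":8.8},{"wx":0,"wy":0,"wz":0,"x":0,"y":0,"z":0,"grip":8.8},{"wx":0,"wy":0,"wz":0,"x":0,"y":0,"z":0,"grip":8.8},{"wx":0,"wy":0,"wz":0,"x":0,"y":0,"z":0,"grip":8.8}])

```text
time_s: 5.2
tool_pos: [476.7, 240.8, 25.6]
tool_rot: [-0.0, 0.084, 0.996, -0.0]
force: [0.1, -1.0, -0.1]
opening: 88.1
```

Emit:
apply_moves(commands=[{"wx":0,"wy":0,"wz":0,"x":0,"y":0,"z":-1.5,"grip":8.8},{"wx":0,"wy":0,"wz":0,"x":0,"y":0,"z":-3,"grip":8.8},{"wx":0,"wy":0,"wz":0,"x":0,"y":0,"z":-4,"grip":8.8},{"wx":0,"wy":0,"wz":0,"x":0,"y":0,"z":-4,"grip":8.8},{"wx":0,"wy":0,"wz":0,"x":0,"y":0,"z":-3,"grip":8.8},{"wx":0,"wy":0,"wz":0,"x":0,"y":0,"z":0,"grip":8.8},{"wx":0,"wy":0,"wz":0,"x":0,"y":0,"z":0,"grip":8.8}])

```text
time_s: 5.9
tool_pos: [476.8, 240.7, 181.9]
tool_rot: [0.001, 0.085, 0.996, 0.0]
force: [0.8, 0.8, -0.6]
opening: 87.5
```

Run:
```python
from h import *
s=shot("wrist","w3"); t=shot("top","top3"); st,Rt=tool(); print(st["time_s"],st["tool_pos"],Rt.as_matrix().round(4).tolist())
P=cloud(s); Z=P[...,2]
tray=P[(abs(Z-50)<5)&(P[...,0]>580)&(P[...,0]<700)&(P[...,1]>120)&(P[...,1]<300)]; print("roof",len(tray), tray[:,0].min() if len(tray) else None)
for n,a,b in(("slab",8,16),("rib",29,39)):
    m=(Z>a)&(Z<b)&(P[...,0]>440)&(P[...,0]<640)&(P[...,1]>150)&(P[...,1]<300)
    k,l,stt,c=cv2.connectedComponentsWithStats(m.astype(np.uint8)); 
    for i in np.argsort(-stt[1:,4])[:3]+1:
        q=P[l==i]; r,bx=rect(q[:,:2]); print(n,stt[i].tolist(),np.median(q[:,2]).round(1),np.round(r[0],1),np.round(r[1],1),round(r[2],1))
```

```text
6.0 [476.01152387 240.28972621 180.1397728 ] [[-0.9858, 0.1681, -0.0014], [0.1681, 0.9858, -0.001], [0.0012, -0.0012, -1.0]]
roof 3836 597.744177791233
slab [284, 164, 66, 116, 6565] 11.6 [521.8 234.5] [ 66.2 129.6] 81.1
slab [364, 315, 1, 1, 1] 14.9 [638.5 269.3] [0. 0.] 0.0
rib [311, 216, 14, 35, 484] 33.3 [522.  234.7] [13. 36.] 80.1
rib [366, 315, 8, 8, 34] 34.7 [630.5 273.9] [ 6.5 12.3] 79.0
```

View pics/w3.png

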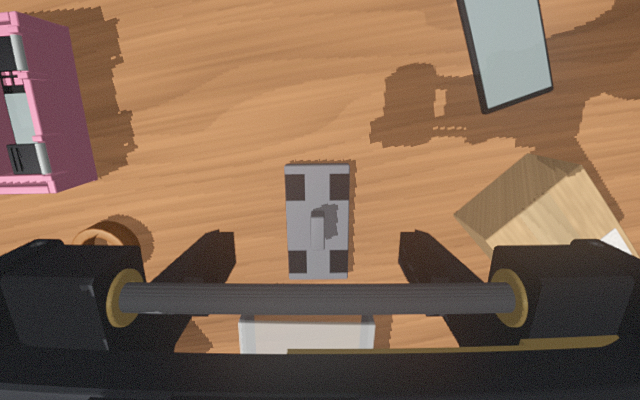

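The view shows the lid alone on the counter at (285–349, 165–278), clear of the tray. Slab is 66.2×129.6 and rib 13×36, centre (522,234.6), axis −9.5°. Tray-frame x is about −93 mm. Next I take the rib.

Emit:
apply_moves(commands=[{"wx":0,"wy":0,"wz":0,"x":-2.3,"y":0.1,"z":1,"grip":4},{"wx":0,"wy":0,"wz":0,"x":-2.3,"y":0.1,"z":2.5,"grip":4},{"wx":0,"wy":0,"wz":0,"x":0,"y":0,"z":3,"grip":4},{"wx":0,"wy":0,"wz":0,"x":0,"y":0,"z":2.5,"grip":4},{"wx":0,"wy":0,"wz":0,"x":0,"y":0,"z":1.5,"grip":4},{"wx":0,"wy":0,"wz":0,"x":0,"y":0,"z":0,"grip":4},{"wx":0,"wy":0,"wz":0,"x":0,"y":0,"z":0,"grip":4}])

```text
time_s: 6.7
tool_pos: [522.1, 235.2, 75.6]
tool_rot: [-0.0, 0.084, 0.996, -0.0]
force: [-1.3, -0.5, 0.2]
opening: 39.9
```

Run:
```python
from h import *
st,Rt=tool(); print(st["time_s"],st["tool_pos"],Rt.as_matrix().round(4).tolist(),st["opening"])
print("to go, tool mm",Rt.inv().apply(np.array([521.9,234.6,36.5])-st["tool_pos"]).round(1))
```

```text
6.7 [522.10814218 235.2165092   75.62264518] [[-0.9858, 0.1678, -0.0006], [0.1678, 0.9858, -0.0002], [0.0005, -0.0003, -1.0]] 39.90115032404011
to go, tool mm [ 0.1 -0.6 39.1]
```

The grasp is lined up. Before taking the rib I get one close look at the case with the wrist camera, since a held lid would block the view.

Emit:
apply_moves(commands=[{"wx":0,"wy":0,"wz":0,"x":0,"y":0,"z":-4,"grip":4},{"wx":0,"wy":0,"wz":0,"x":0,"y":0,"z":-4.5,"grip":4},{"wx":0,"wy":0,"wz":0,"x":-1.6,"y":-2.4,"z":-4,"grip":4},{"wx":0,"wy":0,"wz":0,"x":-1.6,"y":-3.4,"z":-3,"grip":4},{"wx":0,"wy":0,"wz":0,"x":-1.6,"y":-3.4,"z":0,"grip":4},{"wx":0,"wy":0,"wz":0,"x":-1.6,"y":-3.4,"z":0,"grip":4},{"wx":0,"wy":0,"wz":0,"x":-1.6,"y":-3.4,"z":0,"grip":4},{"wx":0,"wy":0,"wz":0,"x":-1.6,"y":-3.4,"z":0,"grip":4}])

```text
time_s: 7.5
tool_pos: [584.9, 26.2, 232.6]
tool_rot: [0.001, 0.084, 0.996, 0.0]
force: [1.0, 0.3, -0.1]
opening: 39.9
```

Emit:
apply_moves(commands=[{"wx":0,"wy":0,"wz":0,"x":-1.6,"y":-3.6,"z":0,"grip":4},{"wx":0,"wy":0,"wz":0,"x":-1.6,"y":-3.6,"z":0,"grip":4},{"wx":0,"wy":0,"wz":0,"x":-1.6,"y":-3.6,"z":0,"grip":4},{"wx":0,"wy":0,"wz":0,"x":-1.6,"y":-3.6,"z":0,"grip":4},{"wx":0,"wy":0,"wz":0,"x":-1.6,"y":-3.6,"z":0,"grip":4},{"wx":0,"wy":0,"wz":7.5,"x":-1.6,"y":-3.6,"z":0,"grip":4},{"wx":0,"wy":0,"wz":7.5,"x":0,"y":0,"z":0,"grip":4},{"wx":0,"wy":0,"wz":0,"x":0,"y":0,"z":0,"grip":4}])

```text
time_s: 8.3
tool_pos: [642.7, -202.8, 232.1]
tool_rot: [0.001, 0.215, 0.977, -0.0]
force: [-0.9, 1.6, 0.1]
opening: 39.7
```

Emit:
apply_moves(commands=[{"wx":0,"wy":0,"wz":0,"x":0,"y":0,"z":0,"grip":4},{"wx":0,"wy":0,"wz":0,"x":0,"y":0,"z":0,"grip":4}])

```text
time_s: 8.5
tool_pos: [642.8, -199.7, 231.4]
tool_rot: [0.0, 0.212, 0.977, 0.001]
force: [-0.1, 0.2, 0.1]
opening: 39.9
```

Run:
```python
from h import *
s=shot("wrist","w4"); st,Rt=tool(); print(st["time_s"],st["tool_pos"],Rt.as_matrix().round(4).tolist())
P=cloud(s); Z=P[...,2]; c0=np.array([599,-182]); D=P[...,:2]-c0; near=np.hypot(D[...,0],D[...,1])<115
print("table",np.median(Z[near&(abs(Z)<4)]),np.histogram(Z[near],bins=range(-5,110,5))[0])
for a,b in((51,58),(49,59),(42,47),(64,110)):
    q=P[near&(Z>a)&(Z<b)]
    if len(q)>5: r,bx=rect(q[:,:2]); print((a,b),len(q),np.median(q[:,2]).round(1),np.round(r[0],1),np.round(r[1],1),round(r[2],2))
```

```text
8.55 [ 642.76600489 -199.83094057  231.27527592] [[-0.9102, 0.4141, 0.0005], [0.4141, 0.9102, 0.0008], [-0.0001, 0.0009, -1.0]]
table -0.42306352940414627 [10385  4618  1002   184  1982  2350   169   199   165  2348  1209  2591
   765   712   281   286   295   300   660   296     0     0]
(51, 58) 3263 54.4 [ 600.  -180.5] [ 99.9 150.6] 64.31
(49, 59) 3408 54.4 [ 600.  -180.5] [ 99.9 150.6] 64.31
(42, 47) 3240 44.6 [ 602.6 -175. ] [ 86.4 138.5] 65.34
(64, 110) 2364 81.2 [ 600.  -179.4] [115.1 122.3] 65.61
```

View pics/w4.png

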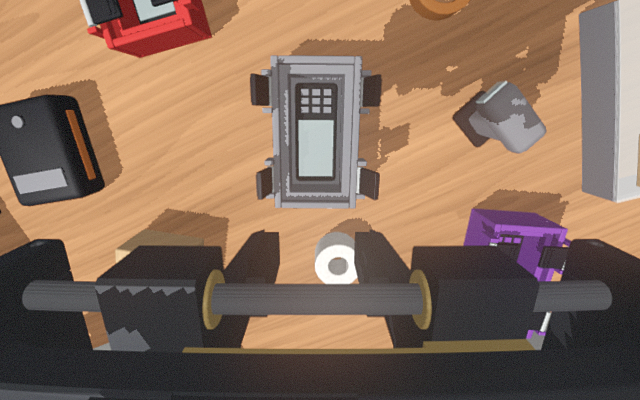

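The view shows the grey case at (272–362, 57–208), open, with clips at (260,90), (371,90), (264,184) and (370,184). I refine its centre and yaw from the wall tops.

Run:
```python
from h import *
s=load("pics/w4.npz"); P=cloud(s); Z=P[...,2]; c0=np.array([600,-180.5]); a=np.deg2rad(-24.9)
A=np.array([[np.cos(a),np.sin(a)],[-np.sin(a),np.cos(a)]]); L=(P[...,:2]-c0)@A.T; x,y=L[...,0],L[...,1]
near=(abs(x)<90)&(abs(y)<70)
top=near&(Z>52.5)&(Z<57)
# walls at fixed x slices: inner & outer edges in y, mid portion away from clips
for x0 in range(-66,70,12):
    k=top&(abs(x-x0)<4); r=[]
    for sg in(1,-1):
        q=y[k&(sg*y>28)&(sg*y<50)]; r+= [np.percentile(q,3).round(1),np.percentile(q,97).round(1),len(q)] if len(q)>4 else [None]
    print(x0,r)
for y0 in(-30,-15,0,15,30):
    k=top&(abs(y-y0)<5); r=[]
    for sg in(1,-1):
        q=x[k&(sg*x>55)]; r+=[np.percentile(q,3).round(1),np.percentile(q,97).round(1),len(q)] if len(q)>4 else [None]
    print("y",y0,r)
for sx in(1,-1):
  for sy in(1,-1):
    k=near&(Z>66)&(sx*x>20)&(sy*y>35); zz=Z[k]; yy=y[k]*sy
    print("clip",sx,sy,k.sum(),"x",np.percentile(x[k],[3,97]).round(1),"maxz",zz.max().round(1),"y at top",np.median(yy[zz>zz.max()-5]).round(1),"y low",np.median(yy[zz<72]).round(1))
```

```text
-66 [np.float64(28.7), np.float64(41.6), 80, np.float64(-42.9), np.float64(-29.2), 85]
-54 [np.float64(35.5), np.float64(41.3), 64, np.float64(-45.3), np.float64(-37.4), 64]
-42 [np.float64(35.9), np.float64(41.8), 55, np.float64(-43.5), np.float64(-37.0), 64]
-30 [np.float64(35.5), np.float64(41.4), 54, np.float64(-42.8), np.float64(-37.1), 56]
-18 [np.float64(35.6), np.float64(42.0), 60, np.float64(-43.3), np.float64(-37.3), 56]
-6 [np.float64(35.4), np.float64(41.5), 56, np.float64(-43.8), np.float64(-36.8), 66]
6 [np.float64(35.8), np.float64(42.1), 57, np.float64(-43.0), np.float64(-36.9), 56]
18 [np.float64(35.3), np.float64(41.5), 53, np.float64(-43.4), np.float64(-37.2), 54]
30 [np.float64(35.8), np.float64(41.6), 49, np.float64(-42.7), np.float64(-37.4), 45]
42 [np.float64(35.4), np.float64(41.6), 51, np.float64(-43.0), np.float64(-36.8), 54]
54 [np.float64(35.7), np.float64(41.1), 47, np.float64(-42.8), np.float64(-37.0), 45]
66 [np.float64(29.9), np.float64(41.6), 63, np.float64(-42.6), np.float64(-29.6), 58]
y -30 [np.float64(68.2), np.float64(74.0), 53, np.float64(-74.8), np.float64(-68.0), 88]
y -15 [np.float64(68.2), np.float64(73.9), 53, np.float64(-75.1), np.float64(-68.0), 97]
y 0 [np.float64(67.9), np.float64(74.9), 69, np.float64(-75.1), np.float64(-68.1), 93]
y 15 [np.float64(68.1), np.float64(74.7), 70, np.float64(-74.5), np.float64(-68.2), 87]
y 30 [np.float64(67.9), np.float64(74.6), 58, np.float64(-74.6), np.float64(-68.3), 88]
clip 1 1 10947 x [20.5 37.7] maxz 317.0 y at top 48.9 y low 45.1
clip 1 -1 10858 x [20.5 35.3] maxz 316.7 y at top 47.3 y low 45.0
clip -1 1 540 x [-53.9 -30.1] maxz 92.1 y at top 51.0 y low 43.9
clip -1 -1 534 x [-54.  -29.9] maxz 91.8 y at top 52.5 y low 45.8
```

Case: inner width 72.7 and length 136, matching the recess. Centre is (599.6,−181.2) and yaw −24.9°. I go back to the lid.

Emit:
apply_moves(commands=[{"wx":0,"wy":0,"wz":-7.5,"x":0,"y":0,"z":0,"grip":4},{"wx":0,"wy":0,"wz":-7.5,"x":0,"y":0,"z":0,"grip":4},{"wx":0,"wy":0,"wz":0,"x":1.6,"y":3.4,"z":0,"grip":4},{"wx":0,"wy":0,"wz":0,"x":1.6,"y":3.4,"z":0,"grip":4},{"wx":0,"wy":0,"wz":0,"x":1.6,"y":3.4,"z":0,"grip":4},{"wx":0,"wy":0,"wz":0,"x":1.6,"y":3.4,"z":0,"grip":4},{"wx":0,"wy":0,"wz":0,"x":1.6,"y":3.4,"z":0,"grip":4},{"wx":0,"wy":0,"wz":0,"x":1.6,"y":3.4,"z":0,"grip":4}])

```text
time_s: 9.35
tool_pos: [581.6, 18.0, 231.1]
tool_rot: [0.0, 0.083, 0.997, 0.0]
force: [-0.3, 0.6, -0.3]
opening: 40.1
```

Emit:
apply_moves(commands=[{"wx":0,"wy":0,"wz":0,"x":1.6,"y":3.4,"z":0,"grip":4},{"wx":0,"wy":0,"wz":0,"x":1.6,"y":3.4,"z":0,"grip":4},{"wx":0,"wy":0,"wz":0,"x":1.6,"y":3.4,"z":3,"grip":4},{"wx":0,"wy":0,"wz":0,"x":1.6,"y":3.4,"z":3,"grip":4},{"wx":0,"wy":0,"wz":0,"x":1.6,"y":3.4,"z":3,"grip":4},{"wx":0,"wy":0,"wz":0,"x":1.6,"y":3.4,"z":3,"grip":4},{"wx":0,"wy":0,"wz":0,"x":0,"y":0,"z":3,"grip":4},{"wx":0,"wy":0,"wz":0,"x":0,"y":0,"z":0,"grip":4}])

```text
time_s: 10.15
tool_pos: [518.7, 234.2, 77.8]
tool_rot: [-0.003, 0.082, 0.997, -0.001]
force: [-1.1, -0.6, 1.4]
opening: 40.0
```

Emit:
apply_moves(commands=[{"wx":0,"wy":0,"wz":0,"x":0,"y":0,"z":0,"grip":4},{"wx":0,"wy":0,"wz":0,"x":0,"y":0,"z":0,"grip":4}])

```text
time_s: 10.35
tool_pos: [523.3, 232.3, 82.3]
tool_rot: [0.001, 0.085, 0.996, 0.0]
force: [0.3, 0.1, 0.4]
opening: 40.2
```

Run:
```python
from h import *
st,Rt=tool(); print(st["time_s"],st["tool_pos"],Rt.as_matrix().round(4).tolist(),st["opening"])
print("to go, tool mm",Rt.inv().apply(np.array([521.8,233.9,36.5])-st["tool_pos"]).round(1))
```

```text
10.35 [523.27959204 232.33903576  82.33144732] [[-0.9855, 0.1696, 0.0024], [0.1696, 0.9855, 0.0005], [-0.0023, 0.0009, -1.0]] 40.24091965599383
to go, tool mm [ 1.8  1.2 45.8]
```

Emit:
apply_moves(commands=[{"wx":0,"wy":0,"wz":0,"x":0.15,"y":0.1,"z":1.5,"grip":4},{"wx":0,"wy":0,"wz":0,"x":0,"y":0,"z":1.5,"grip":4},{"wx":0,"wy":0,"wz":0,"x":0,"y":0,"z":0.8,"grip":4},{"wx":0,"wy":0,"wz":0,"x":0,"y":0,"z":0,"grip":4},{"wx":0,"wy":0,"wz":0,"x":0,"y":0,"z":0,"grip":4}])

```text
time_s: 10.85
tool_pos: [520.9, 234.2, 42.9]
tool_rot: [0.0, 0.085, 0.996, 0.0]
force: [0.5, 0.3, 0.7]
opening: 40.0
```

Emit:
apply_moves(commands=[{"wx":0,"wy":0,"wz":0,"x":-0.05,"y":0,"z":0.4,"grip":4},{"wx":0,"wy":0,"wz":0,"x":0,"y":0,"z":0.2,"grip":4},{"wx":0,"wy":0,"wz":0,"x":0,"y":0,"z":0,"grip":4},{"wx":0,"wy":0,"wz":0,"x":0,"y":0,"z":0,"grip":1.0},{"wx":0,"wy":0,"wz":0,"x":0,"y":0,"z":0,"grip":1.0},{"wx":0,"wy":0,"wz":0,"x":0,"y":0,"z":0,"grip":1.0},{"wx":0,"wy":0,"wz":0,"x":0,"y":0,"z":0,"grip":1.0},{"wx":0,"wy":0,"wz":0,"x":0,"y":0,"z":0,"grip":1.0}], newtons=25)

```text
time_s: 11.65
tool_pos: [521.2, 234.3, 36.8]
tool_rot: [0.0, 0.084, 0.996, 0.0]
force: [-0.7, -0.1, 1.1]
opening: 13.5
```

Emit:
apply_moves(commands=[{"wx":0,"wy":0,"wz":0,"x":0,"y":0,"z":-1.0,"grip":1.0},{"wx":0,"wy":0,"wz":0,"x":0,"y":0,"z":-2,"grip":1.0},{"wx":0,"wy":0,"wz":0,"x":0,"y":0,"z":-3,"grip":1.0},{"wx":0,"wy":0,"wz":0,"x":0,"y":0,"z":-3,"grip":1.0},{"wx":0,"wy":0,"wz":0,"x":0,"y":0,"z":-3,"grip":1.0},{"wx":0,"wy":0,"wz":0,"x":0,"y":0,"z":-2,"grip":1.0},{"wx":0,"wy":0,"wz":0,"x":0,"y":0,"z":0,"grip":1.0},{"wx":0,"wy":0,"wz":0,"x":0,"y":0,"z":0,"grip":1.0}])

```text
time_s: 12.45
tool_pos: [521.0, 233.9, 176.7]
tool_rot: [0.0, 0.084, 0.996, -0.0]
force: [0.3, -0.4, -1.7]
opening: 13.8
```

Run:
```python
from h import *
s=shot("wrist","w5"); st,Rt=tool(); print(st["time_s"],st["tool_pos"],Rt.as_matrix().round(4).tolist(),st["opening"],st["force"])
P=cloud(s); T=(P-st["tool_pos"])@Rt.as_matrix()
Z=T[...,2]; m=(Z>15)&(Z<36)&(abs(T[...,0])<90)&(abs(T[...,1])<50)
print(np.histogram(Z[m],bins=range(15,37,2))[0])
k,l,stt,c=cv2.connectedComponentsWithStats(m.astype(np.uint8)); i=1+np.argmax(stt[1:,4]); q=T[l==i]; r,b=rect(q[:,:2])
print(stt[i].tolist(),np.median(q[:,2]).round(1),r,b.round(1).tolist())
for x0 in range(10,64,8):
    k=(l==i)&(abs(T[...,0]-x0)<4); print(x0,np.percentile(T[k][:,1],[3,97]).round(1),np.median(T[k][:,2]).round(1))
```

```text
12.5 [520.51434854 233.73035163 175.91584398] [[-0.9858, 0.1682, -0.0015], [0.1682, 0.9858, -0.001], [0.0013, -0.0012, -1.0]] 13.506902860386992 [-0.53989539  0.55442095 -2.04653117]
[  117   113    83   266 12429  2941    21    47    49    19]
[250, 126, 133, 125, 14047] 24.4 ((30.73184585571289, 0.5392227172851562), (66.63436126708984, 66.00334167480469), 89.65972137451172) [[-2.5, -32.599998474121094], [63.5, -33.0], [63.900001525878906, 33.70000076293945], [-2.0999999046325684, 34.099998474121094]]
10 [-30.4  31.8] 24.3
18 [-30.   31.1] 24.5
26 [-30.   31.1] 24.4
34 [-30.1  31. ] 24.3
42 [-30.2  31.1] 24.2
50 [-30.2  31.1] 24.3
58 [-30.4  31.1] 24.5
```

View pics/w5.png

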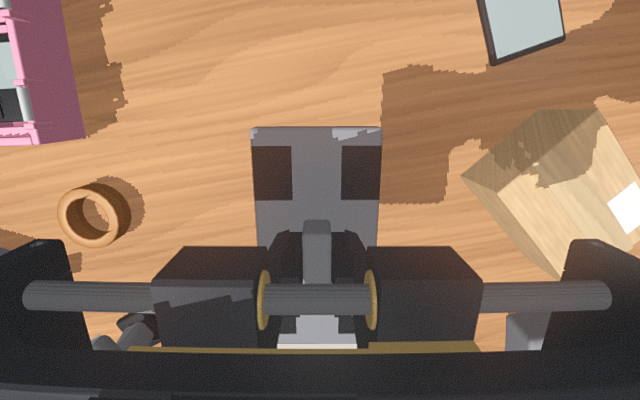

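The lid hangs level in the jaws: front end at +63.7 and sides −30/+31 in the tool frame, so its centre is about (−1.3, +0.5). I carry it over to the case at (598.3,−181.3).

Emit:
apply_moves(commands=[{"wx":0,"wy":0,"wz":0,"x":-0.6,"y":-1.6,"z":0,"grip":1.0},{"wx":0,"wy":0,"wz":0,"x":-1.2,"y":-3.3,"z":0,"grip":1.0},{"wx":0,"wy":0,"wz":0,"x":-1.5,"y":-3.9,"z":0,"grip":1.0},{"wx":0,"wy":0,"wz":0,"x":-1.5,"y":-3.9,"z":0,"grip":1.0},{"wx":0,"wy":0,"wz":0,"x":-1.5,"y":-3.9,"z":0,"grip":1.0},{"wx":0,"wy":0,"wz":0,"x":-1.5,"y":-3.9,"z":0,"grip":1.0},{"wx":0,"wy":0,"wz":0,"x":-1.5,"y":-3.9,"z":0,"grip":1.0},{"wx":0,"wy":0,"wz":0,"x":-1.5,"y":-3.9,"z":0,"grip":1.0}])

```text
time_s: 13.3
tool_pos: [579.1, -64.5, 174.9]
tool_rot: [-0.002, 0.084, 0.996, 0.0]
force: [1.5, 1.0, -1.0]
opening: 13.8
```

Emit:
apply_moves(commands=[{"wx":0,"wy":0,"wz":0,"x":-1.5,"y":-3.9,"z":0,"grip":1.0},{"wx":0,"wy":0,"wz":0,"x":-1.5,"y":-3.9,"z":0,"grip":1.0},{"wx":0,"wy":0,"wz":0,"x":-0.85,"y":-3.4,"z":0,"grip":1.0},{"wx":0,"wy":0,"wz":5,"x":0,"y":0,"z":0,"grip":1.0},{"wx":0,"wy":0,"wz":5,"x":0,"y":0,"z":0,"grip":1.0},{"wx":0,"wy":0,"wz":5.2,"x":0,"y":0,"z":0,"grip":1.0},{"wx":0,"wy":0,"wz":0,"x":0,"y":0,"z":0,"grip":1.0},{"wx":0,"wy":0,"wz":0,"x":0,"y":0,"z":0,"grip":1.0}])

```text
time_s: 14.1
tool_pos: [598.4, -179.5, 175.4]
tool_rot: [-0.001, 0.214, 0.977, -0.0]
force: [-0.3, 0.5, -1.7]
opening: 13.8
```

Emit:
apply_moves(commands=[{"wx":0,"wy":0,"wz":0,"x":0,"y":0,"z":0,"grip":1.0},{"wx":0,"wy":0,"wz":0,"x":0,"y":0,"z":0,"grip":1.0}])

```text
time_s: 14.3
tool_pos: [599.0, -179.7, 176.4]
tool_rot: [-0.0, 0.215, 0.977, 0.0]
force: [-0.6, -0.4, -2.1]
opening: 14.0
```

```bash
cat > go.py <<'E'
from h import *
import sys
x,y,z,yaw=map(float,sys.argv[1:5])
st,Rt=tool(); M=Rt.as_matrix(); print(st["time_s"],st["tool_pos"].round(1),"tooly ang",np.rad2deg(np.arctan2(M[1,1],M[0,1])).round(2),"zaxis",M[:,2].round(4),"open",round(st["opening"],1),"F",st["force"].round(1))
print("to go, tool mm",Rt.inv().apply(np.array([x,y,z])-st["tool_pos"]).round(1),"wz",round(np.rad2deg(np.arctan2(M[1,1],M[0,1]))-yaw,2))
E
python3 go.py 598.3 -181.3 82 65.1
```

```text
14.3 [ 599.  -179.7  176.4] tooly ang 65.17 zaxis [-5.e-04  3.e-04 -1.e+00] open 14.0 F [-0.6 -0.4 -2.1]
to go, tool mm [-0.1 -1.8 94.4] wz 0.07
```

Emit:
apply_moves(commands=[{"wx":0,"wy":0,"wz":0,"x":0,"y":-0.18,"z":1.5,"grip":1.0},{"wx":0,"wy":0,"wz":0,"x":0,"y":0,"z":2.5,"grip":1.0},{"wx":0,"wy":0,"wz":0,"x":0,"y":0,"z":2,"grip":1.0},{"wx":0,"wy":0,"wz":0,"x":0,"y":0,"z":1,"grip":1.0},{"wx":0,"wy":0,"wz":0,"x":0,"y":0,"z":0.5,"grip":1.0},{"wx":0,"wy":0,"wz":0,"x":0,"y":0,"z":0,"grip":1.0},{"wx":0,"wy":0,"wz":0,"x":0,"y":0,"z":0,"grip":1.0}])

```text
time_s: 15.0
tool_pos: [599.1, -181.5, 102.5]
tool_rot: [0.001, 0.215, 0.977, 0.0]
force: [-0.4, -0.5, -1.8]
opening: 13.6
```

```bash
python3 go.py 598.3 -181.3 82 65.1
python3 - <<'E'
from h import *
s=shot("wrist","w6"); st,Rt=tool(); P=cloud(s); T=(P-st["tool_pos"])@Rt.as_matrix(); H=P[...,2]
for n,m in(("slab",(abs(H-(st["tool_pos"][2]-24.4))<4)),("wall",abs(H-54.5)<3)):
    for x0 in range(20,84,6):
        k=m&(abs(T[...,0]-x0)<3)&(abs(T[...,1])<50); q=T[k][:,1]
        if len(q)>20: print(n,x0,len(q),np.percentile(q,[2,98]).round(1),"in",q[q<0].max().round(1) if (q<0).any() else None,q[q>0].min().round(1) if (q>0).any() else None)
    k=m&(abs(T[...,1])<25)&(T[...,0]>10)&(T[...,0]<100); print(n,"x range",np.percentile(T[k][:,0],[1,99]).round(1),T[k][:,0].min())
E
```

```text
15.0 [ 599.1 -181.5  102.5] tooly ang 65.12 zaxis [ 1.6e-03 -2.0e-04 -1.0e+00] open 13.6 F [-0.4 -0.5 -1.8]
to go, tool mm [ 0.8 -0.2 20.5] wz 0.02
slab 20 1352 [-31.3  31.2] in -0.2 0.3
slab 26 1366 [-31.5  31.3] in -0.2 0.3
slab 32 1611 [-47.   47.9] in -0.2 0.3
slab 38 1681 [-46.9  48.2] in -0.2 0.3
slab 44 1731 [-46.8  48.1] in -0.2 0.3
slab 50 1783 [-47.1  48. ] in -0.2 0.3
slab 56 1696 [-46.2  47.3] in -0.2 0.3
slab 62 1451 [-31.4  31. ] in -0.2 0.3
slab x range [10.5 63.9] 10.002514439717851
wall 20 160 [-41.9  43.1] in -37.8 37.4
wall 26 167 [-41.9  43.2] in -37.6 37.8
wall 32 174 [-42.  43.] in -37.7 37.5
wall 38 177 [-41.9  43. ] in -37.9 37.4
wall 44 176 [-42.1  43.2] in -37.8 37.3
wall 50 198 [-42.2  43.1] in -37.9 37.4
wall 56 173 [-41.9  43. ] in -38.2 37.7
wall 62 249 [-45.5  47.3] in -35.4 36.7
wall 68 1031 [-40.8  42.4] in -0.3 0.3
wall 74 1068 [-39.8  41.5] in -0.3 0.3
wall x range [67.8 74.3] 67.75611226825566
```

View pics/w6.png

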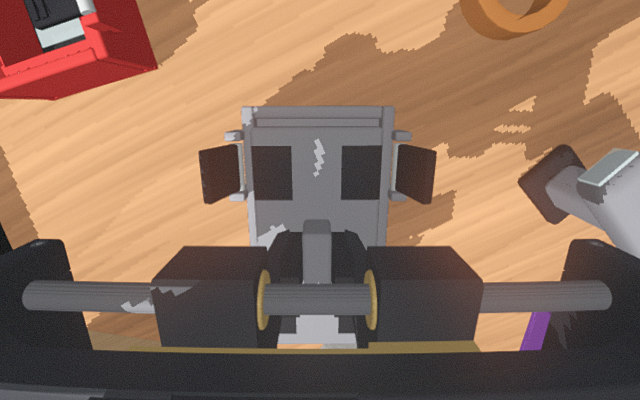

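The view shows the lid centred between the walls. Measured gaps say shift +0.8 mm along tool x and +0.3 mm along y, which agrees with the computed x. I lower it.

Emit:
apply_moves(commands=[{"wx":0,"wy":0,"wz":0,"x":0.08,"y":0.03,"z":0.4,"grip":1.0},{"wx":0,"wy":0,"wz":0,"x":0,"y":0,"z":0.5,"grip":1.0},{"wx":0,"wy":0,"wz":0,"x":0,"y":0,"z":0.4,"grip":1.0},{"wx":0,"wy":0,"wz":0,"x":0,"y":0,"z":0.3,"grip":1.0},{"wx":0,"wy":0,"wz":0,"x":0,"y":0,"z":0.2,"grip":1.0},{"wx":0,"wy":0,"wz":0,"x":0,"y":0,"z":0.1,"grip":1.0},{"wx":0,"wy":0,"wz":0,"x":0,"y":0,"z":0,"grip":1.0},{"wx":0,"wy":0,"wz":0,"x":0,"y":0,"z":0,"grip":1.0}])

```text
time_s: 15.85
tool_pos: [597.9, -180.8, 82.8]
tool_rot: [0.0, 0.215, 0.977, 0.0]
force: [-1.3, -0.1, -1.6]
opening: 13.4
```

```bash
python3 go.py 598.4 -181.1 82 65.1
```

```text
15.85 [ 597.9 -180.8   82.8] tooly ang 65.12 zaxis [ 2.e-04  0.e+00 -1.e+00] open 13.4 F [-1.3 -0.1 -1.6]
to go, tool mm [-0.6 -0.   0.8] wz 0.02
```

Emit:
apply_moves(commands=[{"wx":0,"wy":0,"wz":0,"x":-0.03,"y":0,"z":0.1,"grip":1.0},{"wx":0,"wy":0,"wz":0,"x":0,"y":0,"z":0.05,"grip":1.0},{"wx":0,"wy":0,"wz":0,"x":0,"y":0,"z":0,"grip":1.0}])

```text
time_s: 16.15
tool_pos: [598.3, -180.9, 81.8]
tool_rot: [0.0, 0.215, 0.977, -0.0]
force: [-1.0, 0.7, 4.8]
opening: 13.4
```

Force turned upward at 4.8 N at the seated height. I release and rise.

Emit:
apply_moves(commands=[{"wx":0,"wy":0,"wz":0,"x":0,"y":0,"z":0,"grip":4},{"wx":0,"wy":0,"wz":0,"x":0,"y":0,"z":0,"grip":4},{"wx":0,"wy":0,"wz":0,"x":0,"y":0,"z":0,"grip":4},{"wx":0,"wy":0,"wz":0,"x":0,"y":0,"z":0,"grip":4},{"wx":0,"wy":0,"wz":0,"x":0,"y":0,"z":-1,"grip":4},{"wx":0,"wy":0,"wz":0,"x":0,"y":0,"z":-3,"grip":4},{"wx":0,"wy":0,"wz":0,"x":0,"y":0,"z":-4,"grip":4},{"wx":0,"wy":0,"wz":0,"x":0,"y":0,"z":-4,"grip":4}])

```text
time_s: 16.95
tool_pos: [597.7, -180.8, 202.9]
tool_rot: [-0.0, 0.215, 0.977, 0.0]
force: [1.3, -0.2, 0.0]
opening: 40.1
```

Emit:
apply_moves(commands=[{"wx":0,"wy":0,"wz":0,"x":-2,"y":0,"z":-2,"grip":4},{"wx":0,"wy":0,"wz":0,"x":-2,"y":0,"z":0,"grip":4},{"wx":0,"wy":0,"wz":0,"x":0,"y":0,"z":0,"grip":4},{"wx":0,"wy":0,"wz":0,"x":0,"y":0,"z":0,"grip":4}])

```text
time_s: 17.35
tool_pos: [633.6, -197.5, 221.0]
tool_rot: [-0.001, 0.215, 0.977, 0.0]
force: [0.3, 0.2, 0.0]
opening: 40.2
```

```bash
python3 go.py 598.4 -181.1 220 65.1
cat > chk.py <<'E'
from h import *
import sys
s=shot("wrist",sys.argv[1]); P=cloud(s); Z=P[...,2]; c0=np.array([599.6,-181.2]); a=np.deg2rad(-24.9)
A=np.array([[np.cos(a),np.sin(a)],[-np.sin(a),np.cos(a)]]); L=(P[...,:2]-c0)@A.T; x,y=L[...,0],L[...,1]
for X in(-50,-25,25,50):
    for Y in(-22,-8,8,22):
        k=(abs(x-X)<6)&(abs(y-Y)<5)&(Z<100); print((X,Y),np.median(Z[k]).round(1) if k.sum()>5 else None,end=" ")
print()
m=(abs(Z-79)<4)&(abs(x)<40)&(abs(y)<25); r,b=rect(np.c_[x[m],y[m]]); print("rib",m.sum(),r)
for sx in(1,-1):
  for sy in(1,-1):
    k=(Z>66)&(Z<110)&(sx*x>26)&(sx*x<60)&(sy*y>12)&(sy*y<75)
    if k.sum()>20: zz=Z[k]; yy=y[k]*sy; print("clip",sx,sy,k.sum(),"maxz",zz.max().round(1),"y there",np.median(yy[zz>zz.max()-4]).round(1))
    else: print("clip",sx,sy,"nothing high",k.sum())
E
python3 chk.py w7
```

```text
17.35 [ 633.6 -197.5  221. ] tooly ang 65.11 zaxis [-1.2e-03  5.0e-04 -1.0e+00] open 40.2 F [0.3 0.2 0. ]
to go, tool mm [38.9  0.1  1.1] wz 0.01
(-50, -22) 56.9 (-50, -8) 56.5 (-50, 8) 56.6 (-50, 22) 57.0 (-25, -22) 56.6 (-25, -8) 56.5 (-25, 8) 56.5 (-25, 22) 56.7 (25, -22) 56.6 (25, -8) 56.7 (25, 8) 56.5 (25, 22) 56.7 (50, -22) 56.8 (50, -8) 56.5 (50, 8) 56.6 (50, 22) 56.9 
rib 643 ((-0.6788768768310547, -0.5551838874816895), (35.898216247558594, 13.594025611877441), 0.26121681928634644)
clip 1 1 556 maxz 90.5 y there 55.8
clip 1 -1 459 maxz 91.9 y there 50.5
clip -1 1 577 maxz 92.2 y there 51.9
clip -1 -1 567 maxz 92.6 y there 52.2
```

The lid is seated: top at 56.5–57.0 mm all over, offset under 1 mm, all clips still upright. Next I turn the tool 90° so one finger lands on each clip of a side (opening 66 mm).

```bash
python3 -c "
from h import *
print(read_state()['qpos'].round(2))"
python3 - <<'E'
import numpy as np
a=np.deg2rad(-24.9);c=np.array([599.6,-181.2]);X=np.array([np.cos(a),np.sin(a)]);Y=np.array([-X[1],X[0]])
for y in(88,30,-88,-30): print(y,(c+y*Y).round(1))
E
```

```text
[ 0.39  0.8  -0.3   1.47  0.27  0.91  1.15]
88 [ 636.7 -101.4]
30 [ 612.2 -154. ]
-88 [ 562.5 -261. ]
-30 [ 587.  -208.4]
```

Emit:
apply_moves(commands=[{"wx":0,"wy":0,"wz":8,"x":0,"y":0,"z":0,"grip":6.6},{"wx":0,"wy":0,"wz":8,"x":0,"y":0,"z":0,"grip":6.6},{"wx":0,"wy":0,"wz":8,"x":0,"y":0,"z":0,"grip":6.6},{"wx":0,"wy":0,"wz":8,"x":0,"y":0,"z":0,"grip":6.6},{"wx":0,"wy":0,"wz":8,"x":0,"y":0,"z":0,"grip":6.6},{"wx":0,"wy":0,"wz":8,"x":0,"y":0,"z":0,"grip":6.6},{"wx":0,"wy":0,"wz":8,"x":0,"y":0,"z":0,"grip":6.6},{"wx":0,"wy":0,"wz":8,"x":0,"y":0,"z":0,"grip":6.6}])

```text
time_s: 18.2
tool_pos: [633.0, -197.0, 220.6]
tool_rot: [-0.001, 0.702, 0.712, -0.0]
force: [0.9, 0.5, -0.2]
opening: 65.8
```

Emit:
apply_moves(commands=[{"wx":0,"wy":0,"wz":8,"x":0,"y":0,"z":0,"grip":6.6},{"wx":0,"wy":0,"wz":8,"x":0,"y":0,"z":0,"grip":6.6},{"wx":0,"wy":0,"wz":8,"x":0,"y":0,"z":0,"grip":6.6},{"wx":0,"wy":0,"wz":2,"x":2,"y":-1,"z":0,"grip":6.6},{"wx":0,"wy":0,"wz":0,"x":3.5,"y":-1.5,"z":0,"grip":6.6},{"wx":0,"wy":0,"wz":0,"x":3.3,"y":-1.3,"z":0,"grip":6.6},{"wx":0,"wy":0,"wz":0,"x":0,"y":0,"z":0,"grip":6.6},{"wx":0,"wy":0,"wz":0,"x":0,"y":0,"z":0,"grip":6.6}])

```text
time_s: 19.0
tool_pos: [635.2, -100.4, 220.8]
tool_rot: [-0.001, 0.842, 0.539, -0.001]
force: [-0.6, -0.9, -0.6]
opening: 65.9
```

```bash
python3 go.py 636.7 -101.4 97 -24.9;  python3 -c "
from h import *
print(read_state()['qpos'].round(2))"
```

```text
19.0 [ 635.2 -100.4  220.8] tooly ang -24.74 zaxis [-1.9e-03  8.0e-04 -1.0e+00] open 65.9 F [-0.6 -0.9 -0.6]
to go, tool mm [ -0.3   2.  123.8] wz 0.16
[ 0.    0.76  0.16  1.56 -0.15  0.84 -0.22]
```

Emit:
apply_moves(commands=[{"wx":0,"wy":0,"wz":0,"x":0,"y":0.2,"z":2.4,"grip":6.6},{"wx":0,"wy":0,"wz":0,"x":0,"y":0,"z":4,"grip":6.6},{"wx":0,"wy":0,"wz":0,"x":0,"y":0,"z":3.5,"grip":6.6},{"wx":0,"wy":0,"wz":0,"x":0,"y":0,"z":2.4,"grip":6.6},{"wx":0,"wy":0,"wz":0,"x":0,"y":0,"z":0,"grip":6.6},{"wx":0,"wy":0,"wz":0,"x":0,"y":0,"z":0,"grip":6.6}])

```text
time_s: 19.6
tool_pos: [637.6, -104.4, 98.5]
tool_rot: [0.0, 0.843, 0.537, -0.0]
force: [-0.0, 0.3, 0.5]
opening: 66.0
```

Emit:
apply_moves(commands=[{"wx":0,"wy":0,"wz":0,"x":-1,"y":0,"z":0,"grip":6.6},{"wx":0,"wy":0,"wz":0,"x":-1,"y":0,"z":0,"grip":6.6},{"wx":0,"wy":0,"wz":0,"x":-1,"y":0,"z":0,"grip":6.6},{"wx":0,"wy":0,"wz":0,"x":-1,"y":0,"z":0,"grip":6.6},{"wx":0,"wy":0,"wz":0,"x":-1,"y":0,"z":0,"grip":6.6},{"wx":0,"wy":0,"wz":0,"x":-0.8,"y":0,"z":0,"grip":6.6},{"wx":0,"wy":0,"wz":0,"x":0,"y":0,"z":0,"grip":6.6},{"wx":0,"wy":0,"wz":0,"x":0,"y":0,"z":0,"grip":6.6}])

```text
time_s: 20.4
tool_pos: [612.6, -157.4, 98.1]
tool_rot: [0.0, 0.843, 0.537, -0.001]
force: [-1.5, -1.5, 2.7]
opening: 66.0
```

```bash
python3 go.py 612.2 -154 86.5 -24.9
```

```text
20.4 [ 612.6 -157.4   98.1] tooly ang -24.98 zaxis [-0.0015 -0.0019 -1.    ] open 66.0 F [-1.5 -1.5  2.7]
to go, tool mm [ 3.  -1.8 11.6] wz -0.08
```

Emit:
apply_moves(commands=[{"wx":0,"wy":0,"wz":0,"x":0.1,"y":-0.1,"z":0.3,"grip":6.6},{"wx":0,"wy":0,"wz":0,"x":0.1,"y":0,"z":0.3,"grip":6.6},{"wx":0,"wy":0,"wz":0,"x":0.1,"y":0,"z":0.2,"grip":6.6},{"wx":0,"wy":0,"wz":0,"x":0,"y":0,"z":0.2,"grip":6.6},{"wx":0,"wy":0,"wz":0,"x":0,"y":0,"z":0.2,"grip":6.6},{"wx":0,"wy":0,"wz":0,"x":0,"y":0,"z":0,"grip":6.6},{"wx":0,"wy":0,"wz":0,"x":0,"y":0,"z":0,"grip":6.6}])

```text
time_s: 21.1
tool_pos: [613.8, -152.1, 86.5]
tool_rot: [-0.0, 0.843, 0.538, 0.0]
force: [-1.3, -0.7, 6.1]
opening: 65.9
```

```bash
python3 go.py 612.2 -154 86 -24.9
```

```text
21.1 [ 613.8 -152.1   86.5] tooly ang -24.88 zaxis [-1.e-04  3.e-04 -1.e+00] open 65.9 F [-1.3 -0.7  6.1]
to go, tool mm [-2.4 -0.7  0.5] wz 0.02
```

Emit:
apply_moves(commands=[{"wx":0,"wy":0,"wz":0,"x":-0.1,"y":0,"z":0.15,"grip":6.6},{"wx":0,"wy":0,"wz":0,"x":-0.1,"y":0,"z":0.1,"grip":6.6},{"wx":0,"wy":0,"wz":0,"x":0,"y":0,"z":0,"grip":6.6}])

```text
time_s: 21.4
tool_pos: [613.8, -152.2, 86.4]
tool_rot: [-0.001, 0.843, 0.538, 0.001]
force: [-4.2, 4.4, 22.3]
opening: 66.6
```

Emit:
apply_moves(commands=[{"wx":0,"wy":0,"wz":0,"x":0,"y":0,"z":-2,"grip":6.6},{"wx":0,"wy":0,"wz":0,"x":0,"y":0,"z":-4,"grip":6.6},{"wx":0,"wy":0,"wz":0,"x":0,"y":0,"z":-3,"grip":6.6},{"wx":0,"wy":0,"wz":0,"x":-3,"y":0,"z":0,"grip":6.6},{"wx":0,"wy":0,"wz":0,"x":-4,"y":0,"z":0,"grip":6.6},{"wx":0,"wy":0,"wz":0,"x":-4,"y":0,"z":0,"grip":6.6},{"wx":0,"wy":0,"wz":0,"x":-1,"y":0,"z":0,"grip":6.6},{"wx":0,"wy":0,"wz":0,"x":0,"y":0,"z":0,"grip":6.6}])

```text
time_s: 22.2
tool_pos: [561.4, -264.8, 173.3]
tool_rot: [-0.0, 0.844, 0.537, -0.0]
force: [0.2, 1.0, 0.6]
opening: 66.2
```

Emit:
apply_moves(commands=[{"wx":0,"wy":0,"wz":0,"x":0,"y":0,"z":0,"grip":6.6},{"wx":0,"wy":0,"wz":0,"x":0,"y":0,"z":0,"grip":6.6}])

```text
time_s: 22.4
tool_pos: [563.8, -260.1, 173.3]
tool_rot: [-0.001, 0.842, 0.54, 0.001]
force: [-0.2, 0.0, 0.3]
opening: 66.0
```

```bash
python3 go.py 562.5 -261 97 -24.9; python3 chk.py w8
```

```text
22.4 [ 563.8 -260.1  173.3] tooly ang -24.68 zaxis [ 5.0e-04  2.2e-03 -1.0e+00] open 66.0 F [-0.2  0.   0.3]
to go, tool mm [-1.5 -0.8 76.3] wz 0.22
(-50, -22) 57.1 (-50, -8) 56.6 (-50, 8) 56.7 (-50, 22) 64.2 (-25, -22) 56.6 (-25, -8) 56.6 (-25, 8) 56.7 (-25, 22) 56.9 (25, -22) 56.6 (25, -8) 56.5 (25, 8) 56.7 (25, 22) 56.8 (50, -22) 56.8 (50, -8) 56.5 (50, 8) 56.6 (50, 22) 64.2 
rib 1020 ((-0.4022808074951172, -0.478360652923584), (35.78507995605469, 12.768306732177734), 0.33936694264411926)
clip 1 1 nothing high 15
clip 1 -1 721 maxz 91.9 y there 50.6
clip -1 1 28 maxz 66.9 y there 23.8
clip -1 -1 757 maxz 92.4 y there 52.3
```

View pics/w8.png

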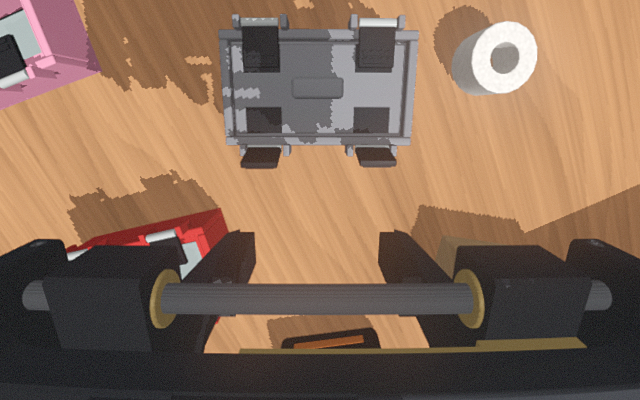

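The view shows both +y clips flat over the lid at (262,47) and (376,47), at 64.2 mm. The −y pair still stands. I do the same on the −y side.

Emit:
apply_moves(commands=[{"wx":0,"wy":0,"wz":0,"x":-0.1,"y":-0.1,"z":2,"grip":6.6},{"wx":0,"wy":0,"wz":0,"x":0,"y":0,"z":3,"grip":6.6},{"wx":0,"wy":0,"wz":0,"x":0,"y":0,"z":2,"grip":6.6},{"wx":0,"wy":0,"wz":0,"x":0,"y":0,"z":0.7,"grip":6.6},{"wx":0,"wy":0,"wz":0,"x":0,"y":0,"z":0,"grip":6.6},{"wx":0,"wy":0,"wz":0,"x":0,"y":0,"z":0,"grip":6.6}])

```text
time_s: 23.05
tool_pos: [562.1, -263.2, 97.5]
tool_rot: [0.001, 0.843, 0.538, 0.001]
force: [0.1, -0.1, 0.1]
opening: 66.2
```

```bash
python3 go.py 587 -208.4 97 -24.9
```

```text
23.05 [ 562.1 -263.2   97.5] tooly ang -24.84 zaxis [ 1.5e-03 -4.0e-04 -1.0e+00] open 66.2 F [ 0.1 -0.1  0.1]
to go, tool mm [60.2 -0.5  0.5] wz 0.06
```

Emit:
apply_moves(commands=[{"wx":0,"wy":0,"wz":0,"x":1,"y":0,"z":0,"grip":6.6},{"wx":0,"wy":0,"wz":0,"x":1,"y":0,"z":0,"grip":6.6},{"wx":0,"wy":0,"wz":0,"x":1,"y":0,"z":0,"grip":6.6},{"wx":0,"wy":0,"wz":0,"x":1,"y":0,"z":0,"grip":6.6},{"wx":0,"wy":0,"wz":0,"x":1,"y":0,"z":0,"grip":6.6},{"wx":0,"wy":0,"wz":0,"x":0.9,"y":0,"z":0,"grip":6.6},{"wx":0,"wy":0,"wz":0,"x":0,"y":0,"z":0.3,"grip":6.6},{"wx":0,"wy":0,"wz":0,"x":-0.1,"y":0,"z":0.3,"grip":6.6}])

```text
time_s: 23.85
tool_pos: [586.7, -208.8, 90.6]
tool_rot: [-0.0, 0.842, 0.539, 0.001]
force: [0.5, 1.1, 1.9]
opening: 65.8
```

Emit:
apply_moves(commands=[{"wx":0,"wy":0,"wz":0,"x":0,"y":0,"z":0.2,"grip":6.6},{"wx":0,"wy":0,"wz":0,"x":0,"y":0,"z":0.2,"grip":6.6},{"wx":0,"wy":0,"wz":0,"x":0,"y":0,"z":0,"grip":6.6},{"wx":0,"wy":0,"wz":0,"x":0,"y":0,"z":0,"grip":6.6}])

```text
time_s: 24.25
tool_pos: [585.6, -210.9, 86.5]
tool_rot: [-0.0, 0.843, 0.538, 0.0]
force: [0.4, -0.2, 1.8]
opening: 65.7
```

```bash
python3 go.py 587 -208.4 86 -24.9
```

```text
24.25 [ 585.6 -210.9   86.5] tooly ang -24.89 zaxis [ 1.e-04  2.e-04 -1.e+00] open 65.7 F [ 0.4 -0.2  1.8]
to go, tool mm [2.8 0.2 0.5] wz 0.01
```

Emit:
apply_moves(commands=[{"wx":0,"wy":0,"wz":0,"x":0.1,"y":0,"z":0.15,"grip":6.6},{"wx":0,"wy":0,"wz":0,"x":0.1,"y":0,"z":0.1,"grip":6.6},{"wx":0,"wy":0,"wz":0,"x":0,"y":0,"z":0,"grip":6.6}])

```text
time_s: 24.55
tool_pos: [585.7, -210.8, 86.4]
tool_rot: [0.001, 0.843, 0.538, -0.001]
force: [-4.7, -0.2, 18.4]
opening: 65.8
```

Emit:
apply_moves(commands=[{"wx":0,"wy":0,"wz":0,"x":0,"y":0,"z":-2,"grip":6.6},{"wx":0,"wy":0,"wz":0,"x":0,"y":0,"z":-4,"grip":6.6},{"wx":0,"wy":0,"wz":0,"x":0,"y":0,"z":-4,"grip":6.6},{"wx":0,"wy":0,"wz":0,"x":-3,"y":0,"z":-2,"grip":6.6},{"wx":0,"wy":0,"wz":0,"x":-4,"y":0,"z":0,"grip":6.6},{"wx":0,"wy":0,"wz":0,"x":0,"y":0,"z":0,"grip":6.6},{"wx":0,"wy":0,"wz":0,"x":0,"y":0,"z":0,"grip":6.6},{"wx":0,"wy":0,"wz":0,"x":0,"y":0,"z":0,"grip":6.6}])

```text
time_s: 25.35
tool_pos: [557.0, -271.4, 203.5]
tool_rot: [-0.001, 0.843, 0.538, 0.0]
force: [-0.1, 0.4, 0.5]
opening: 65.9
```

```bash
python3 go.py 562 -261 200 -24.9; python3 chk.py w9
python3 - <<'E'
from h import *
P=cloud(load("pics/w9.npz")); Z=P[...,2]; a=np.deg2rad(-24.9)
A=np.array([[np.cos(a),np.sin(a)],[-np.sin(a),np.cos(a)]]); L=(P[...,:2]-[599.6,-181.2])@A.T
for X in(42,-42):
    for sy in(1,-1): print((X,sy),[np.median(Z[(abs(L[...,0]-X)<10)&(abs(L[...,1]*sy-y)<2)]).round(1) for y in(17,22,27,32,37,42)])
t=shot("top","top9"); t0=load("pics/top0.npz"); d=np.abs(t["color"].astype(int)-t0["color"]).sum(2)
for n,(u,v) in dict(scanner=(298,186),tape=(300,236),labels=(363,156),cartA=(152,230),cartB=(433,168),printer=(451,230),phone=(164,297)).items(): print(n,(d[v-18:v+18,u-18:u+18]>90).mean().round(3))
E
```

```text
25.35 [ 557.  -271.4  203.5] tooly ang -24.84 zaxis [-9.0e-04  1.5e-03 -1.0e+00] open 65.9 F [-0.1  0.4  0.5]
to go, tool mm [11.6  0.1  3.5] wz 0.06
(-50, -22) 64.0 (-50, -8) 56.7 (-50, 8) 56.8 (-50, 22) 64.3 (-25, -22) 56.8 (-25, -8) 56.7 (-25, 8) 56.7 (-25, 22) 56.8 (25, -22) 56.9 (25, -8) 56.5 (25, 8) 56.5 (25, 22) 56.8 (50, -22) 64.1 (50, -8) 56.6 (50, 8) 56.5 (50, 22) 64.3 
rib 867 ((-0.9161243438720703, -0.7910981178283691), (35.60988235473633, 13.530777931213379), 0.1381077617406845)
clip 1 1 nothing high 20
clip 1 -1 nothing high 14
clip -1 1 27 maxz 66.9 y there 23.4
clip -1 -1 nothing high 19
(42, 1) [np.float64(63.2), np.float64(64.3), np.float64(63.7), np.float64(63.4), np.float64(63.7), np.float64(63.7)]
(42, -1) [np.float64(64.5), np.float64(64.3), np.float64(63.4), np.float64(63.4), np.float64(63.5), np.float64(63.7)]
(-42, 1) [np.float64(63.3), np.float64(64.3), np.float64(63.8), np.float64(63.6), np.float64(63.7), np.float64(63.9)]
(-42, -1) [np.float64(64.1), np.float64(64.3), np.float64(63.7), np.float64(63.6), np.float64(63.6), np.float64(63.7)]
scanner 0.0
tape 0.404
labels 0.0
cartA 0.0
cartB 0.483
printer 0.0
phone 0.0
```

View pics/w9.png

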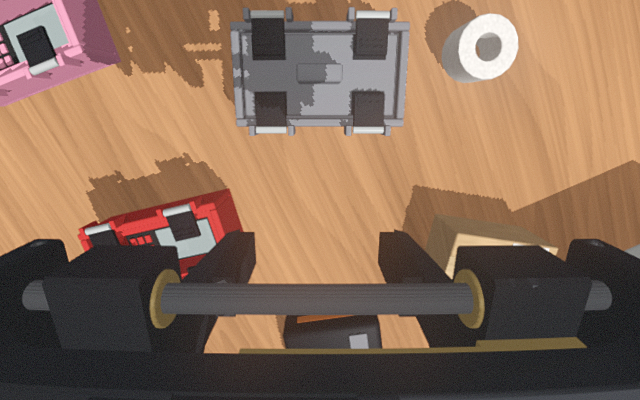

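All four clips are flat at 63–64.5 mm and the lid is seated. The image difference at the tape and carton B is probably arm shadow or occlusion, so I check that in the scene view and then hand in.

Run:
```python
from h import *
s0=load("pics/scene0.npz"); s=shot("scene","scene9")
for n,(u,v) in dict(tape=(343,202),cartB=(205,167)).items():
    q=[x["range_z"][v-14:v+14,u-18:u+18] for x in(s0,s)]; print(n,"depth changed >8mm:",(abs(q[0]-q[1])>8).mean().round(3),"colour",(np.abs(s["color"].astype(int)-s0["color"]).sum(2)[v-14:v+14,u-18:u+18]>90).mean().round(3))
t0=load("pics/top0.npz");t=load("pics/top9.npz")
for n,(u,v) in dict(tape=(300,236),cartB=(433,168)).items():
    d=t["range_z"][v-15:v+15,u-15:u+15]-t0["range_z"][v-15:v+15,u-15:u+15]; print(n,"top: nearer by >100mm",(d<-100).mean().round(2),"other change",((abs(d)>10)&(d>=-100)).mean().round(2))
```

```text
tape depth changed >8mm: 0.051 colour 0.394
cartB depth changed >8mm: 0.074 colour 0.0
tape top: nearer by >100mm 0.01 other change 0.04
cartB top: nearer by >100mm 0.75 other change 0.02
```

The depths show the tape has not moved (only a shadow on it), and carton B is merely hidden by the arm in the top view. I hand in.

```bash
python3 -c "
from cell import *
print(sign_off()); print(read_state()['time_s'])"
```

```text
the job is handed in; nothing more can be done
None
the job is handed in; nothing more can be done
```

The transit case is closed and handed in, at about 25.5 s of the 69 s allowed; no verdict is reported. I drew the lid out by its end and let go of it flat on the counter, about 93 mm in front of the tray mouth. I then took it by the rib, laid it in the recess, and flipped the four clips down two at a time.

**Last checks:**
- **Lid:** its upper face reads 56.5–56.9 mm all over, against 57 mm expected. Its centre is about 1.2 mm from the case's.
- **Clips:** all four lie flat, with upper faces at 63–64.5 mm.
- **Gripper:** it is clear of everything, about 120 mm above the clips.
- **Other objects:** the colour comparison flagged the tape and carton B. Depth readings show neither moved: the tape had a shadow on it, and the arm hid carton B in the top view. The other five showed no change.

**Went wrong:** the first move call was refused for missing keys and moved nothing; I resent it.

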